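Snap a filter cassette shut in a hinged hand press

ROBOT

A 6-joint arm with a two-finger parallel gripper is mounted at the origin on the work surface. World frame = base frame: x ahead of the robot, y to its left, z up, the work surface at z = 0. Lengths are in m, angles in rad, forces in N, time in s.
With the tool pointing down it reaches from about 0.35 to 0.775 m from the base axis. Payload 5.5 kg.
Tool frame: the origin (TCP) lies at the very end of the fingers, on their centre line; the grasp point (between the pads) lies 19 mm behind it; z points along the fingers, x is the direction in which the jaws open and shut, and the axes are right-handed (so a half turn about z gives the same grasp; the last joint's range is limited). The gripper opens to 85 mm and grips with 20 to 120 N. Pads are 22 mm wide; open, the fingers measure 114 mm over their backs; the gripper's body (76 mm by 85 mm) begins 54 mm behind the grasp point. The pads swing forward as they close: fully open they stand 13 mm farther back than shut.
Start: joints at [-0.14, 0.313, 0.046, 1.304, 0, 1.431], TCP at [0.575, -0, 0.231] pointing down, gripper open.
Joint ranges: [-2.76, 2.76], [-0.86, 1.69], [-1.03, 1.26], [-2.2, 2.34], [-1.47, 1.5], [-3.14, 3.14]. Speed limits (rad/s): [2.57, 2.57, 3.14, 3.14, 3.14, 3.14].

INTERFACE

Orientations are given as a unit quaternion [w, x, y, z].
In Python, from workcell import monitor, eyes, ticket gives the robot as it stands.
- The arm moves only by the tool send_rows, never from a script. Its argument "targets" is a list of rows, each a list of 5 numbers: the shift along the world's x, y, z in m, then the turn about the world's z in degrees, then the closure in counts, from 0 (fully open) to 255 (shut). A call has 1 to 12 rows; each row shifts and turns the commanded pose from where the row before left it; what a row does not reach is not made up. A row lasts 1/10 s, in which the tool goes at most 50 mm and 8.59 degrees, less where a joint would pass 70% of its speed; a pose out of reach is approached as far as the arm can. A call is refused whole if a number of a shift passes 0.05 or a number of a turn 8.59, either way. A call with a gripper value outside its range is refused whole. The fingers move at their own pace and stop on an object; "newtons" is the grip in N (left out, the last holds). Time passes only in rows, so rows that do not move let the fingers close. It gives the time, the measured TCP pose, the force and the opening at its end, in the units of the state.
- monitor.get_state(): the state, without advancing time (a new reading comes with each control period).
- eyes.read_camera(name): name is "scene" or "side" or "wrist"; returns a dict with "img" (384x512x3 uint8, red, green, blue), "z_map" (384x512 float32, m along the optical axis (not along the pixel's ray), 0 where there is no reading), "camera_matrix" (3x3 intrinsics, pixels), "pose" (4x4, takes a point from camera to world coordinates); the wrist camera has in their place "T_tool_cam" (4x4, takes a point from camera to tool coordinates, whose origin is the TCP and whose axes are the tool frame's). Camera axes: x right, y down, z forward; pixel columns grow to the right and rows downward; lengths in m; the calibration is good to about 2 mm. A picture is of the moment at which its call begins: read the wrist's pose just before it.
- ticket.hand_in(): hands the job in, once; it reports no verdict.
Trained networks look in the newest picture that a camera, given by its name, has taken for a name from the list of things; names that differ only in an ending like _2 or _b are one class to them, and where a whole thing is asked for, a point or a joint stands for the part that bears it (a point fixed in the world has none). Each returns a list of dicts, best first, with "conf" (0 to 1); they miss things now and then, are a little off and sometimes report something else, mostly with a low value. They report only what shows in the picture. A call takes as long as a camera call. They do not tell look-alikes from the thing itself.
- eyes.spot_in(name, camera): "xyz" ([x, y, z] in m, in world coordinates, good to about 4 mm: the middle of the surface that is visible of it).
- eyes.tip_of(name, camera): "xyz" ([x, y, z] in m, in world coordinates, good to about 4 mm: a listed point, or the origin of a listed thing).
The state is a dict: "clock": time; "joint_pos": joint angles; "qvel": joint speeds; "tau": joint torques, N m; "tcp_pos": TCP position; "orientation": TCP orientation; "wrist_force": force on the tool from outside, world axes, zero at the start; "ft_torque": the same for the moment, N m; "finger_gap": finger opening in m.
Only numpy, scipy, OpenCV 4.12 (cv2) and the standard library are available. Lean on these libraries where they do the work, as an engineer would, in place of code of your own. Each camera call takes 0.05 s, during which the arm holds its last target.

TASK

Slide the white filter cassette along its track until it is fully home against the end stop under the open hand press, then squeeze the press's upper handle down towards the lower one until the cassette's cap gives and snaps shut. Let the handle spring open again and draw the cassette back out until it is wholly clear of the handle, still lying level between the rails of its track. Close the cap with the press only, do not force the press once the cap has snapped, and leave the other things where they are.

Things in the scene. Friction and masses are not known exactly. Their poses are not given: they have to be found in the camera images.
- press: Fixed hand press on a 10 mm smoky grey acrylic plate, two handles hinged together over a loading track. Origin on the table under the jaw, on the track's centre line. The y axis runs out along the track, away from its end stop; both black-gripped handles lie in the plane y = 0 and point to -x from the hinge (x = 70 mm, z = 62 mm, parallel to y). Upper handle 30 mm wide, ending at x = -115 mm.
- track_out (a point): Point on the track's floor (10 mm above the table), 120 mm out along the press's y from the home position. Track: aluminium rails, inner faces 54 mm apart, tops 22 mm above the table, from the end stop (press y = -60 mm, 30 mm high) to y = 220 mm. Home: cassette centre at press y = 0. Wholly clear of the handle: centre at y = 75 mm or more; well supported up to 160 mm.
- handle (a joint): Angle of the upper handle (rad): 0 open (sloping up 0.28 rad), grows as pressed down; level at 0.28, stop at 0.31. A light spring (about 2 N at the end) reopens it. With the cassette home the jaw roller, 70 mm from the hinge, meets the cap at about 0.165; resistance at the handle's end peaks at about 12 N near 0.175, then falls; the cap snaps by itself at about 0.22; solid at about 0.28.
- handle_end (a point): The place to press: middle of the top face of the upper handle's black grip (85 mm long, 30 mm wide, 20 mm thick), 165 mm from the hinge. It moves with the handle: about 117 mm above the table when open, 72 mm when level. The fixed lower handle below it is 28 mm wide, its top 26 mm above the table.
- cassette_center (a point): Loose filter cassette, 0.25 kg: white body 50 x 120 x 30 mm (x, y, z), blue cap in the middle of its top, upright green fin at its +y end. This point is the body's centre, 15 mm above its underside (25 mm above the table in the track). Its y axis lies along the track, as the press's. It starts in the track, 100 to 150 mm short of home.
- fin_grip (a point): Grip point of the cassette's green fin, to push or pinch: an upright plate 14 mm thick (x), 28 mm long (y), its top 75 mm above the cassette's underside (85 mm above the table). The point is mid thickness and mid length, 17 mm below the top, 80 mm towards +y from the cassette's centre. Higher than 40 mm above the table the fin stands free all round.
- cap (a joint): How far the blue cap (36 x 64 mm) is pressed in (m): 0 raised, its top 10 mm above the cassette's body (50 mm above the table) with an orange band under it; 0.008 snapped shut, top 2 mm above the body, band hidden. Resistance on the cap peaks at about 24 N near 0.0005, then falls; past 0.004 it pulls itself shut and stays.
- dispenser: Bystander: white plastic dosing dispenser with a press button, 68 mm across, 146 mm high, standing on the smoky acrylic stand (45 mm high). Origin at the centre of its foot.
- shrimp_house: Bystander: red ceramic shrimp house, 72 x 84 x 63 mm, on the acrylic stand beside the closed tank. Origin at the centre of its underside.
- scraper: Bystander: wooden-handled scraper lying on the table, 180 mm long along its x. Origin on its underside near its middle.
- tweezers: Bystander: curved stainless steel tweezers lying on the table, 185 mm long along their x, 8 mm thick. Origin on their underside near the middle.
- food_jar: Bystander: food jar with an orange cap, 68 mm across, 85 mm high. Origin at the centre of its foot.
Not all that is in view belongs to the job. What is shaped like the part that bears cassette_center but purple is not meant.

How it is judged:
By the outcome, as a careful person would: the job done as asked, in the order asked, and still so for the second after the job is handed in, with the robot touching nothing.
It also fails if it takes over 64 s, if anything falls off the work surface, if the arm or the gripper's body presses on something with over 40 N, if the wrist force passes 120 N, or if a joint passes its speed limit or range.

## Working session

There is one attempt and no reset: what is moved stays moved. The work goes in short steps, Python scripts to look and compute and a tool call to move; the robot and the scene stay as the last step left them, time stands still between calls to the robot, and variables do not carry over. Pictures are saved under pics/ and viewed, and the job is handed in when it is done.

Besides the shell and the picture viewer there is one more tool, called by a JSON object that holds its "fn" and its "kwargs". send_rows: Moves the arm, as the interface text tells. Its arguments: {"type":"object","properties":{"targets":{"type":"array"},"newtons":{"type":"number"}},"required":["targets"]}

```bash
mkdir -p pics; ls
python3 - <<'E'
from workcell import monitor, eyes
import cv2
s=monitor.get_state(); print({k:s[k] for k in('clock','tcp_pos','orientation','wrist_force','finger_gap')})
for c in('scene','side'):
    r=eyes.read_camera(c); cv2.imwrite(f'pics/{c}0.png',r['img'][:,:,::-1])
    for n in('press','track_out','handle_end','cassette_center','fin_grip'):
        print(c,n,[(d['xyz'],d['conf']) for d in eyes.tip_of(n,c)])
E
```

```text
pics
{'clock': 0.0, 'tcp_pos': array([5.74501458e-01, 6.07661086e-05, 2.30394919e-01]), 'orientation': array([-1.24460006e-04,  9.99999576e-01, -6.98198072e-06, -9.12786918e-04]), 'wrist_force': array([ 0.7626632 , -0.19623059,  0.33674756]), 'finger_gap': 0.08545462425399977}
scene press [([0.579, -0.1104, 0.0021], 0.8)]
scene track_out [([0.6041, 0.0032, 0.0078], 0.57)]
scene handle_end [([0.5017, -0.0965, 0.1166], 0.56)]
scene cassette_center [([0.5299, 0.2257, 0.0133], 0.9), ([0.6113, 0.0299, 0.0246], 0.85), ([0.7921, 0.2194, 0.0123], 0.84)]
scene fin_grip [([0.6303, 0.1081, 0.0703], 0.79), ([0.7271, 0.1717, 0.0556], 0.74), ([0.5439, 0.3023, 0.0589], 0.63)]
side press [([0.5827, -0.1131, 0.001], 0.63)]
side track_out [([0.6068, 0.0015, 0.0136], 0.74), ([0.5034, -0.0957, 0.1188], 0.68)]
side handle_end [([0.4981, -0.0951, 0.1149], 0.77)]
side cassette_center [([0.537, 0.2267, 0.0179], 0.85), ([0.798, 0.2201, 0.0144], 0.78), ([0.6122, 0.0327, 0.0274], 0.69)]
side fin_grip [([0.6337, 0.1068, 0.0714], 0.84), ([0.5388, 0.3049, 0.0578], 0.81), ([0.7289, 0.174, 0.0586], 0.62)]
```

View pics/scene0.png

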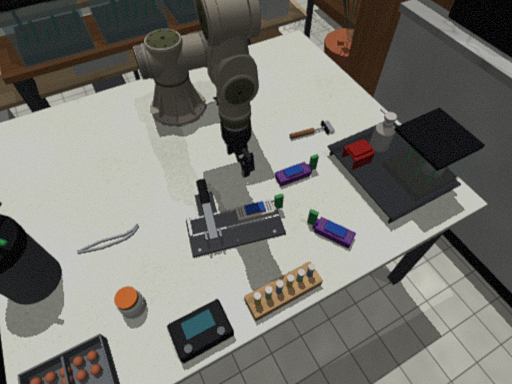

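View pics/side0.png

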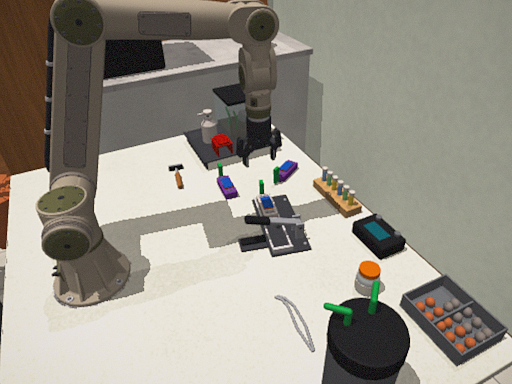

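The scene shows the track with the white cassette (about 255,210), its green fin at (279,201), and the press handle at (207,205). The purple look-alikes lie apart at (293,174) and (333,232). I'll refine the geometry with the depth clouds.

```bash
cat > h.py <<'E'
import numpy as np, cv2
from scipy.spatial.transform import Rotation as R
from workcell import monitor, eyes
def cloud(c):
    s=monitor.get_state(); r=eyes.read_camera(c); z=r['z_map']; K=r['camera_matrix']
    v,u=np.indices(z.shape); P=np.stack([(u-K[0,2])/K[0,0]*z,(v-K[1,2])/K[1,1]*z,z],-1)
    if c=='wrist':
        q=s['orientation']; T=np.eye(4); T[:3,:3]=R.from_quat(q[[1,2,3,0]]).as_matrix(); T[:3,3]=s['tcp_pos']; T=T@r['T_tool_cam']
    else: T=r['pose']
    W=P@T[:3,:3].T+T[:3,3]; W[z==0]=np.nan
    return r['img'],W
def save(n,img,k=1): cv2.imwrite('pics/'+n,cv2.resize(img[:,:,::-1],None,fx=k,fy=k))
E
python3 - <<'E'
from h import *
for c in('scene','side','wrist'):
    img,W=cloud(c); save(c+'1.png',img)
    hsv=cv2.cvtColor(img,cv2.COLOR_RGB2HSV)
    reg=(abs(W[...,0]-.62)<.08)&(W[...,1]>-.2)&(W[...,1]<.2)
    g=reg&(hsv[...,0]>45)&(hsv[...,0]<85)&(hsv[...,1]>120)&(W[...,2]>.045)&(abs(W[...,0]-.632)<.04)&(abs(W[...,1]-.107)<.04)
    p=W[g]; print(c,'fin',len(p), p.min(0) if len(p) else '',p.max(0) if len(p) else '')
    t=g&(W[...,2]>.081); print('  top',W[t].mean(0),t.sum())
    rail=(W[...,2]>.0)&(W[...,2]<.03)&reg
    m=(abs(W[...,0]-.47)<.05)&(abs(W[...,1]+.09)<.06)&(W[...,2]>.085)
    p=W[m]; print('  handle',len(p)); 
    if len(p): print(p.mean(0), np.linalg.svd(p-p.mean(0))[2][0])
E
```

```text
scene fin 65 [0.62902175 0.0923638  0.04516341] [0.6428524  0.11707415 0.08675386]
  top [0.63490735 0.10574642 0.08353045] 20
  handle 157
[ 0.50269457 -0.08307714  0.24089647] [0.00695147 0.11199297 0.99368468]
side fin 36 [0.61904169 0.09057505 0.04660981] [0.6332513  0.11543663 0.08765158]
  top [0.62668497 0.10147526 0.08412588] 11
  handle 1000
[ 0.48045393 -0.0433904   0.60590107] [-0.0352625   0.11867054  0.99230734]
wrist fin 698 [0.62056583 0.09326333 0.0451558 ] [0.6379558  0.12062406 0.08709647]
  top [0.62930039 0.10692412 0.08385584] 506
  handle 1231
[ 0.50307283 -0.09290124  0.11228542] [ 0.93609401 -0.2083271  -0.28342163]
```

View pics/wrist1.png

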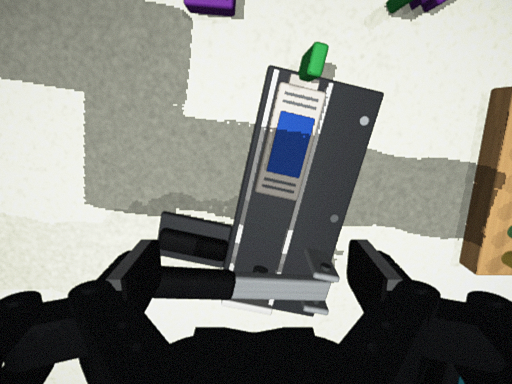

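The wrist view shows the whole track, with the left rail from (270,70) to (232,290), the cassette at (290,140), the fin at (313,62) and the handle at y≈285. Next I fit the rails for direction.

Run:
```python
from h import *
img,W=cloud('wrist'); hsv=cv2.cvtColor(img,cv2.COLOR_RGB2HSV)
th=np.radians(-12.7); o=np.array([.581,-.112])
ex=np.array([np.cos(th),np.sin(th)]); ey=np.array([-np.sin(th),np.cos(th)])
D=W[...,:2]-o; X=D@ex; Y=D@ey; Z=W[...,2]
br=(hsv[...,2]>130)&(hsv[...,1]<60)&(Z>.014)&(Z<.030)&(abs(X)<.05)&(Y>.02)&(Y<.22)
for nm,m in (('L',br&(X<-.022)),('R',br&(X>.022))):
    print(nm,m.sum(),np.polyfit(Y[m],X[m],1),np.median(Z[m]),X[m].min(),X[m].max(),Y[m].max())
b=(hsv[...,0]>100)&(hsv[...,0]<130)&(hsv[...,1]>140)&(Z>.035)&(Z<.06)&(abs(X)<.04)&(Y>.03)
p=np.c_[X[b],Y[b]]*1000; r=cv2.minAreaRect(p.astype(np.float32)); print('cap',r,np.median(Z[b]))
f=(hsv[...,0]>45)&(hsv[...,0]<85)&(hsv[...,1]>120)&(Z>.078)&(abs(X)<.04)&(Y>.1)
p=np.c_[X[f],Y[f]]*1000; print('fin',cv2.minAreaRect(p.astype(np.float32)))
h=(Z>.04)&(Z<.14)&(X<-.02)&(X>-.2)&(abs(Y)<.04)
print('handle',h.sum(),np.polyfit(X[h],Y[h],1),np.polyfit(X[h],Z[h],1),Y[h].min(),Y[h].max(),X[h].min())
# plate and end
pl=(Z>.005)&(Z<.015)&(hsv[...,2]<110)&(Y>-.1)&(abs(X)<.15); print('plate',X[pl].min(),X[pl].max(),np.percentile(Y[pl],[.5,99.5]))
es=(Z>.02)&(Z<.04)&(abs(X)<.03)&(Y<-.03)&(Y>-.1);print('stop',es.sum(),np.percentile(Y[es],[2,50,98]) if es.any() else '')
```

```text
L 717 [-0.00235292 -0.03025843] 0.021038451062215024 -0.03365505601873014 -0.027773710275562052 0.21727461703262946
R 676 [0.00089554 0.02955896] 0.021109817199963077 0.02653347916534991 0.032609165531058616 0.21670505229707376
cap ((-0.15869903564453125, 144.76043701171875), (62.94705581665039, 35.45048522949219), 89.85736846923828) 0.049206801822773816
fin ((13.960674285888672, 167.19053649902344), (129.0669403076172, 76.73092651367188), 74.55498504638672)
handle 2564 [-0.0008854   0.00190282] [-0.2982608   0.08826878] -0.0160435911530792 0.014010070416373819 -0.10016793780957599
plate -0.13460384754077456 0.11250671602261625 [-0.07256536  0.31122409]
stop 467 [-0.07152523 -0.06402147 -0.05858555]
```

Direction is -12.7° (rails agree to within 0.15°), the fin is at (0.630, 0.107) and the cassette is 145 mm out. I move above the fin, turn, and descend.

{"fn": "send_rows", "kwargs": {"targets": [[0.0275, 0.05, 0, -6.35, 0], [0.028, 0.05, 0, -6.35, 0], [0, 0.007, -0.04, 0, 0], [0, 0, -0.04, 0, 0], [0, 0, -0.03, 0, 0], [0, 0, 0, 0, 0], [0, 0, 0, 0, 0]], "newtons": 25}}

```text
clock: 1.5
tcp_pos: [0.6234, 0.0944, 0.1216]
orientation: [0.0, 0.994, -0.111, -0.0]
wrist_force: [0.5, -0.2, -0.5]
finger_gap: 0.0854
```

Run:
```python
from h import *
s=monitor.get_state(); print(s['tcp_pos'],R.from_quat(s['orientation'][[1,2,3,0]]).as_matrix()[:,0])
img,W=cloud('wrist'); save('w2.png',img); hsv=cv2.cvtColor(img,cv2.COLOR_RGB2HSV); Z=W[...,2]
g=(hsv[...,0]>45)&(hsv[...,0]<85)&(hsv[...,1]>120)&(Z>.078)&(Z<.095)&(abs(W[...,0]-.63)<.03)&(abs(W[...,1]-.107)<.03)
r=cv2.minAreaRect((W[g][:,:2]*1000).astype(np.float32)); print(g.sum(),r)
```

```text
[0.62337432 0.094394   0.12155523] [ 9.75524180e-01 -2.19890538e-01 -8.52389337e-04]
971 ((630.3358154296875, 107.74393463134766), (27.551334381103516, 13.357686996459961), 78.33106231689453)
```

View pics/w2.png

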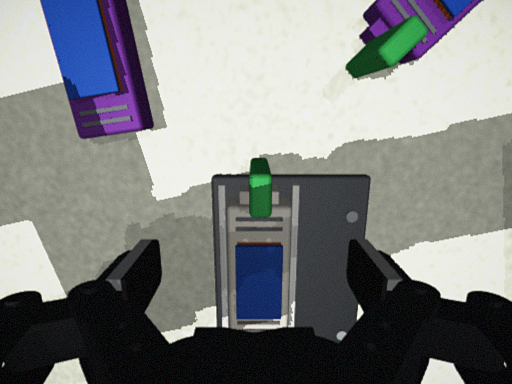

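The wrist view shows the fin at (261,187), between the fingers, measured at (0.630, 0.1077). I correct and descend, then close.

{"fn": "send_rows", "kwargs": {"targets": [[0.0068, 0.0132, 0, 0, 0], [0, 0, -0.025, 0, 0], [0, 0, -0.025, 0, 0], [0, 0, -0.021, 0, 0], [0, 0, 0, 0, 0], [0, 0, 0, 0, 0]]}}

```text
clock: 2.15
tcp_pos: [0.6316, 0.1082, 0.0518]
orientation: [-0.0, 0.994, -0.11, 0.001]
wrist_force: [1.2, -0.1, -0.0]
finger_gap: 0.0853
```

{"fn": "send_rows", "kwargs": {"targets": [[-0.0012, -0.0003, -0.001, 0, 0], [0, 0, 0, 0, 120], [0, 0, 0, 0, 200], [0, 0, 0, 0, 255], [0, 0, 0, 0, 255], [0, 0, 0, 0, 255], [0, 0, 0, 0, 255], [0, 0, 0, 0, 255], [0, 0, 0, 0, 255]], "newtons": 25}}

```text
clock: 3.05
tcp_pos: [0.6293, 0.1073, 0.0495]
orientation: [0.0, 0.994, -0.111, 0.0]
wrist_force: [-0.3, 0.1, 1.7]
finger_gap: 0.0132
```

Gripped. I slide it in.

{"fn": "send_rows", "kwargs": {"targets": [[-0.0022, -0.0098, 0, 0, 255], [-0.0022, -0.0098, 0, 0, 255], [-0.0022, -0.0098, 0, 0, 255], [-0.0022, -0.0098, 0, 0, 255], [-0.0022, -0.0098, 0, 0, 255], [-0.0022, -0.0098, 0, 0, 255]]}}

```text
clock: 3.65
tcp_pos: [0.6159, 0.0476, 0.0495]
orientation: [-0.0, 0.994, -0.111, 0.0]
wrist_force: [1.4, 4.2, 2.5]
finger_gap: 0.0137
```

{"fn": "send_rows", "kwargs": {"targets": [[-0.0022, -0.0098, 0, 0, 255], [-0.0022, -0.0098, 0, 0, 255], [-0.0022, -0.0098, 0, 0, 255], [-0.0022, -0.0098, 0, 0, 255], [-0.0022, -0.0098, 0, 0, 255], [-0.0022, -0.0098, 0, 0, 255], [-0.0022, -0.0098, 0, 0, 255]]}}

```text
clock: 4.35
tcp_pos: [0.6005, -0.0207, 0.0495]
orientation: [-0.0, 0.994, -0.111, 0.0]
wrist_force: [0.8, 4.5, 5.1]
finger_gap: 0.0136
```

Run:
```python
from h import *
img,W=cloud('wrist'); save('w3.png',img)
img,W=cloud('scene'); save('s3.png',img[150:280,150:330],4)
print(monitor.get_state()['wrist_force'])
```

```text
[-0.08518772 -1.78787951  4.18923793]
```

View pics/w3.png

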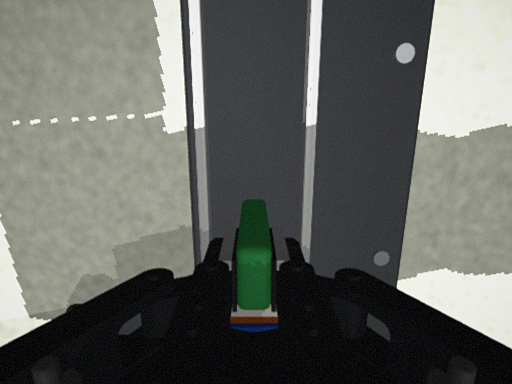

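View pics/s3.png

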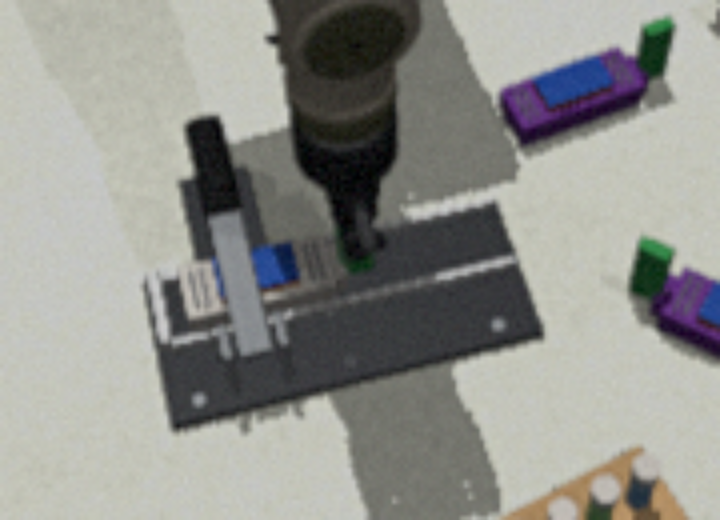

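Cassette now lies partly under the handle, about 14 mm gap to the stop remaining. Approaching slowly.

{"fn": "send_rows", "kwargs": {"targets": [[-0.0011, -0.0049, 0, 0, 255], [-0.0007, -0.0029, 0, 0, 255], [-0.0004, -0.002, 0, 0, 255], [-0.0002, -0.001, 0, 0, 255], [0, 0, 0, 0, 255]]}}

```text
clock: 4.95
tcp_pos: [0.5982, -0.0307, 0.0495]
orientation: [-0.0, 0.994, -0.11, 0.0]
wrist_force: [1.3, 3.6, 5.1]
finger_gap: 0.014
```

{"fn": "send_rows", "kwargs": {"targets": [[-0.0002, -0.001, 0, 0, 255], [-0.0002, -0.001, 0, 0, 255], [0, 0, 0, 0, 255]]}}

```text
clock: 5.25
tcp_pos: [0.5979, -0.0325, 0.0495]
orientation: [-0.0, 0.994, -0.11, 0.0]
wrist_force: [1.0, 4.9, 5.6]
finger_gap: 0.0136
```

{"fn": "send_rows", "kwargs": {"targets": [[-0.0002, -0.001, 0, 0, 255], [0, 0, 0, 0, 255]]}}

```text
clock: 5.45
tcp_pos: [0.5977, -0.0335, 0.0495]
orientation: [-0.0, 0.994, -0.11, 0.0]
wrist_force: [1.0, 3.9, 5.3]
finger_gap: 0.0137
```

{"fn": "send_rows", "kwargs": {"targets": [[-0.0002, -0.001, 0, 0, 255], [0, 0, 0, 0, 255]]}}

```text
clock: 5.65
tcp_pos: [0.5975, -0.0345, 0.0495]
orientation: [-0.0, 0.994, -0.11, 0.0]
wrist_force: [0.4, 4.1, 4.9]
finger_gap: 0.0136
```

{"fn": "send_rows", "kwargs": {"targets": [[-0.0002, -0.001, 0, 0, 255], [0, 0, 0, 0, 255]]}}

```text
clock: 5.85
tcp_pos: [0.5973, -0.0355, 0.0495]
orientation: [-0.0, 0.994, -0.11, 0.0]
wrist_force: [1.1, 4.5, 5.9]
finger_gap: 0.0135
```

{"fn": "send_rows", "kwargs": {"targets": [[-0.0002, -0.001, 0, 0, 255], [0, 0, 0, 0, 255]]}}

```text
clock: 6.05
tcp_pos: [0.5971, -0.0365, 0.0495]
orientation: [-0.0, 0.994, -0.11, 0.0]
wrist_force: [0.7, 4.0, 5.2]
finger_gap: 0.014
```

{"fn": "send_rows", "kwargs": {"targets": [[-0.0002, -0.001, 0, 0, 255], [0, 0, 0, 0, 255]]}}

```text
clock: 6.25
tcp_pos: [0.597, -0.0368, 0.0495]
orientation: [-0.001, 0.994, -0.11, 0.0]
wrist_force: [0.3, 5.7, 4.6]
finger_gap: 0.0135
```

{"fn": "send_rows", "kwargs": {"targets": [[-0.0002, -0.001, 0, 0, 255], [0, 0, 0, 0, 255]]}}

```text
clock: 6.45
tcp_pos: [0.5972, -0.0369, 0.0495]
orientation: [-0.002, 0.994, -0.11, 0.001]
wrist_force: [2.4, 10.3, 4.2]
finger_gap: 0.0135
```

{"fn": "send_rows", "kwargs": {"targets": [[-0.0002, -0.001, 0, 0, 255], [0, 0, 0, 0, 255]]}}

```text
clock: 6.65
tcp_pos: [0.5973, -0.0369, 0.0497]
orientation: [-0.003, 0.994, -0.109, 0.001]
wrist_force: [4.2, 13.5, 5.8]
finger_gap: 0.0136
```

Run:
```python
from h import *
img,W=cloud('side'); save('d4.png',img[170:270,220:330],6)
img,W=cloud('scene'); save('s4.png',img[170:270,170:300],6)
```

```text
(no output)
```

View pics/d4.png

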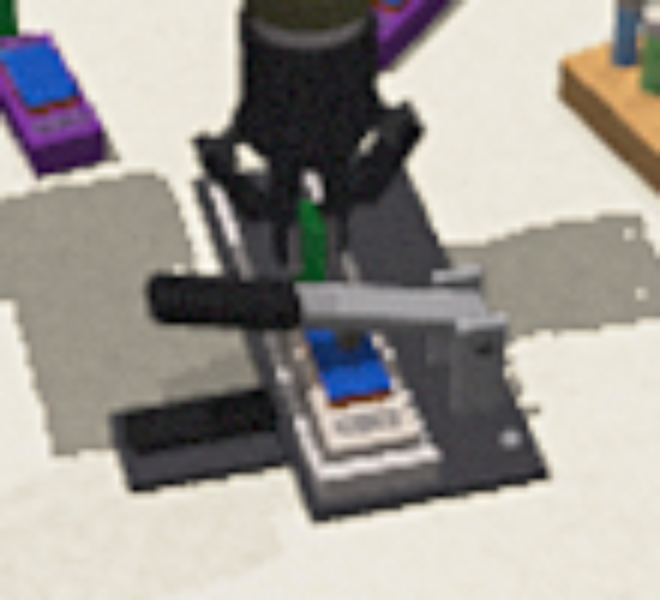

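View pics/s4.png

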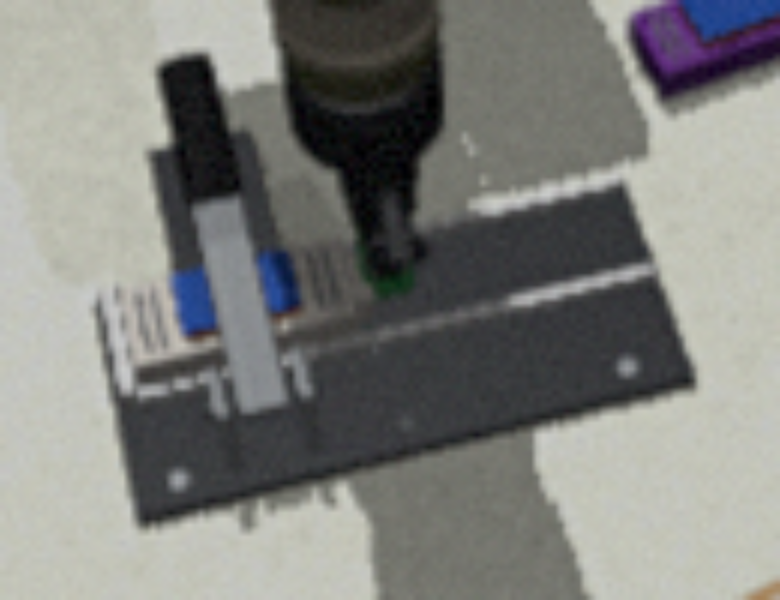

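Both views show the cassette against the end stop, with the cap raised (orange band visible) under the jaw. Relax, open, rise.

{"fn": "send_rows", "kwargs": {"targets": [[0.0005, 0.0024, 0, 0, 255], [0, 0, 0, 0, 255], [0, 0, 0, 0, 0], [0, 0, 0, 0, 0], [0, 0, 0, 0, 0], [0, 0, 0, 0, 0], [0, 0, 0, 0, 0], [0, 0, 0, 0, 0]]}}

```text
clock: 7.55
tcp_pos: [0.5968, -0.0377, 0.0492]
orientation: [0.0, 0.994, -0.111, -0.0]
wrist_force: [-0.2, -0.4, 0.1]
finger_gap: 0.0854
```

{"fn": "send_rows", "kwargs": {"targets": [[0, 0, 0.03, 0, 0], [0, 0, 0.04, 0, 0], [0, 0, 0.04, 0, 0], [0, 0, 0.03, 0, 0], [0, 0, 0, 0, 255], [0, 0, 0, 0, 255], [0, 0, 0, 0, 255], [0, 0, 0, 0, 255], [0, 0, 0, 0, 255]]}}

```text
clock: 8.45
tcp_pos: [0.5961, -0.0373, 0.1879]
orientation: [-0.0, 0.994, -0.111, -0.001]
wrist_force: [0.1, 1.1, -0.4]
finger_gap: 0.0121
```

Run:
```python
from h import *
s=monitor.get_state(); print(s['tcp_pos'],s['finger_gap'])
img,W=cloud('wrist'); save('w5.png',img); hsv=cv2.cvtColor(img,cv2.COLOR_RGB2HSV); Z=W[...,2]
th=np.radians(-12.7); o=np.array([.581,-.112]); ex=np.array([np.cos(th),np.sin(th)]); ey=np.array([-np.sin(th),np.cos(th)])
D=W[...,:2]-o; X=D@ex; Y=D@ey
g=(hsv[...,0]>45)&(hsv[...,0]<85)&(hsv[...,1]>120)&(Z>.078)&(Z<.095)&(abs(X)<.03)&(abs(Y-.08)<.03)
if g.any(): print('fin',cv2.minAreaRect((np.c_[X[g],Y[g]]*1000).astype(np.float32)))
h=(Z>.085)&(Z<.14)&(X<-.03)&(X>-.125)&(abs(Y)<.03)&(hsv[...,2]<80)
if h.any(): print('grip',h.sum(),np.percentile(X[h],[0.5,99.5]),np.percentile(Y[h],[1,99]),np.polyfit(X[h],Z[h],1))
for c in('side','scene'):
  eyes.read_camera(c); print(c,eyes.tip_of('handle_end',c),eyes.tip_of('fin_grip',c))
```

```text
[ 0.59610211 -0.037337    0.18786998] 0.012100096740054274
fin ((-0.8125600814819336, 78.12590789794922), (13.158931732177734, 26.824172973632812), 0.4663762152194977)
grip 161 [-0.10504649 -0.05058512] [0.01043264 0.01316036] [-0.23150124  0.0873892 ]
side [{'xyz': [0.5028, -0.0974, 0.117], 'conf': 0.6}] [{'xyz': [0.6, -0.0367, 0.0716], 'conf': 0.98}, {'xyz': [0.7276, 0.1779, 0.0579], 'conf': 0.77}, {'xyz': [0.603, 0.4453, 0.0465], 'conf': 0.72}, {'xyz': [0.5384, 0.3046, 0.0571], 'conf': 0.63}]
scene [{'xyz': [0.5021, -0.0956, 0.1148], 'conf': 0.94}] [{'xyz': [0.543, 0.3028, 0.0565], 'conf': 0.8}, {'xyz': [0.5986, -0.0379, 0.0712], 'conf': 0.74}, {'xyz': [0.7291, 0.1738, 0.0577], 'conf': 0.72}]
```

View pics/w5.png

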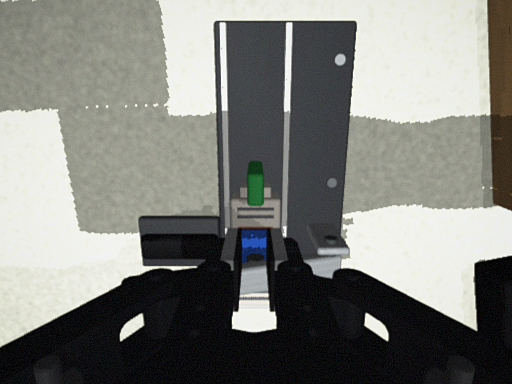

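The wrist view shows the fin at (256,185), home at press y≈78–80 in my frame, consistent with the stop. I move above the grip with fingers shut.

{"fn": "send_rows", "kwargs": {"targets": [[-0.034, -0.02, 0, 0, 255], [-0.034, -0.02, 0, 0, 255], [-0.0325, -0.018, 0, 0, 255], [0, 0, 0, 0, 255], [0, 0, -0.02, 0, 255], [0, 0, -0.02, 0, 255], [0, 0, 0, 0, 255], [0, 0, 0, 0, 255]]}}

```text
clock: 9.6
tcp_pos: [0.4966, -0.0953, 0.1495]
orientation: [-0.0, 0.994, -0.11, -0.0]
wrist_force: [0.4, -0.0, 0.3]
finger_gap: 0.0001
```

Run:
```python
from h import *
s=monitor.get_state(); print(s['tcp_pos'],s['finger_gap'],s['wrist_force'])
img,W=cloud('side'); save('d6.png',img[150:270,200:330],6)
img,W=cloud('scene'); save('s6.png',img[150:270,150:300],5)
```

```text
[ 0.49660195 -0.09526754  0.14953046] 0.00011428763168897656 [ 0.37282909 -0.02694914  0.33456893]
```

View pics/d6.png

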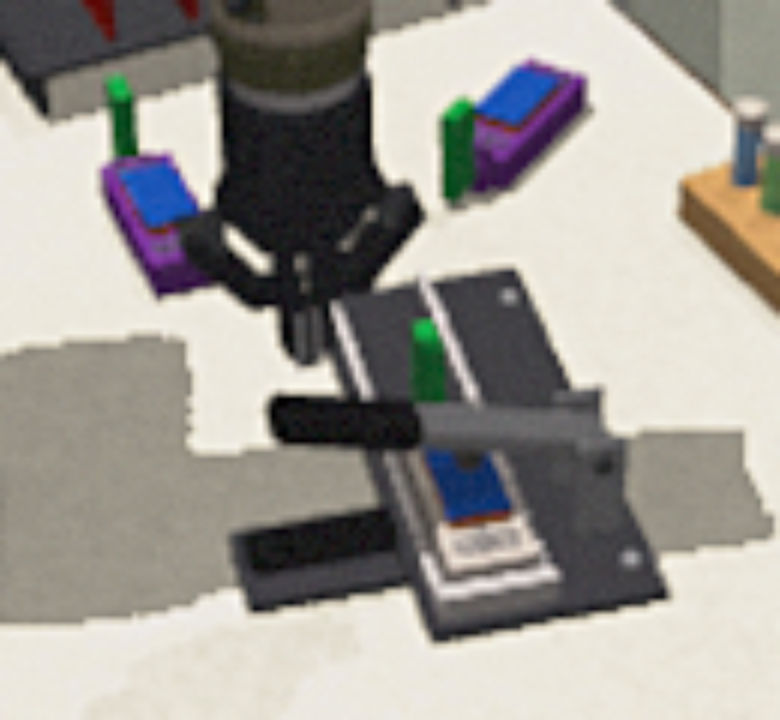

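View pics/s6.png

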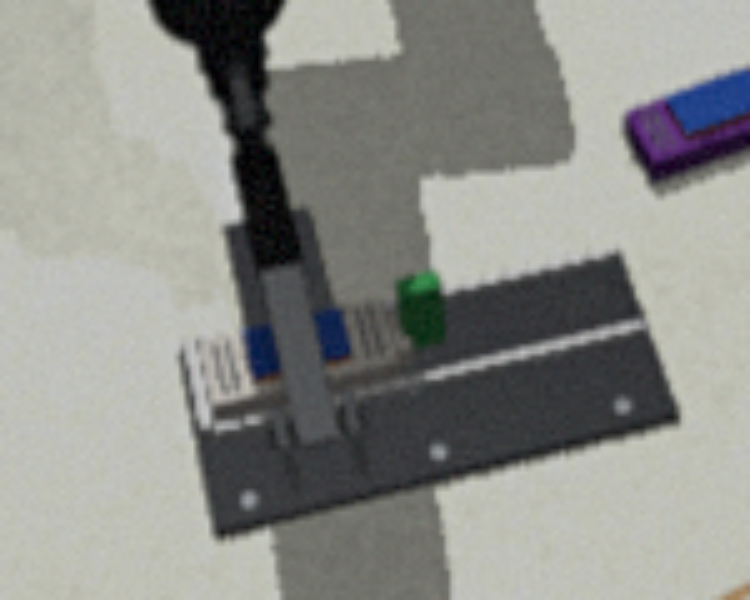

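The cassette still sits home and the fingertips hang over the grip (scene ~245,150). Pressing down gradually.

{"fn": "send_rows", "kwargs": {"targets": [[0, 0, -0.015, 0, 255], [0, 0, -0.012, 0, 255], [0, 0, -0.006, 0, 255], [0, 0, -0.006, 0, 255], [0, 0, 0, 0, 255]]}}

```text
clock: 10.2
tcp_pos: [0.4963, -0.0954, 0.1099]
orientation: [-0.0, 0.994, -0.111, -0.0]
wrist_force: [-0.6, -0.3, 1.4]
finger_gap: 0.0005
```

{"fn": "send_rows", "kwargs": {"targets": [[0, 0, -0.006, 0, 255], [0, 0, -0.006, 0, 255], [0, 0, -0.003, 0, 255], [0, 0, 0, 0, 255]]}}

```text
clock: 10.6
tcp_pos: [0.496, -0.0954, 0.0948]
orientation: [-0.0, 0.994, -0.111, -0.0]
wrist_force: [-1.5, 0.9, 2.4]
finger_gap: -0.0001
```

{"fn": "send_rows", "kwargs": {"targets": [[0, 0, -0.002, 0, 255], [0, 0, -0.002, 0, 255], [0, 0, 0, 0, 255]]}}

```text
clock: 10.9
tcp_pos: [0.4963, -0.0954, 0.0912]
orientation: [0.0, 0.994, -0.111, 0.0]
wrist_force: [-0.0, -0.5, 1.9]
finger_gap: 0.0002
```

{"fn": "send_rows", "kwargs": {"targets": [[0, 0, -0.002, 0, 255], [0, 0, 0, 0, 255]]}}

```text
clock: 11.1
tcp_pos: [0.4964, -0.0955, 0.09]
orientation: [0.0, 0.994, -0.111, 0.0]
wrist_force: [-3.7, 0.8, 8.8]
finger_gap: 0.0001
```

{"fn": "send_rows", "kwargs": {"targets": [[0, 0, -0.002, 0, 255], [0, 0, 0, 0, 255]]}}

```text
clock: 11.3
tcp_pos: [0.4961, -0.0954, 0.0882]
orientation: [0.0, 0.994, -0.111, 0.0]
wrist_force: [-4.4, 1.7, 12.0]
finger_gap: -0.0
```

The resistance matches the cap's peak at 12 N. Continuing.

{"fn": "send_rows", "kwargs": {"targets": [[0, 0, -0.002, 0, 255], [0, 0, 0, 0, 255]]}}

```text
clock: 11.5
tcp_pos: [0.4958, -0.0953, 0.086]
orientation: [0.0, 0.994, -0.111, -0.0]
wrist_force: [-5.4, 2.0, 9.4]
finger_gap: -0.0002
```

{"fn": "send_rows", "kwargs": {"targets": [[0, 0, -0.002, 0, 255], [0, 0, 0, 0, 255]]}}

```text
clock: 11.7
tcp_pos: [0.4954, -0.0952, 0.0834]
orientation: [0.0, 0.994, -0.111, -0.001]
wrist_force: [-4.6, 0.3, 6.0]
finger_gap: -0.0001
```

{"fn": "send_rows", "kwargs": {"targets": [[0, 0, -0.0015, 0, 255], [0, 0, 0, 0, 255]]}}

```text
clock: 11.9
tcp_pos: [0.496, -0.0954, 0.0818]
orientation: [-0.0, 0.994, -0.111, -0.0]
wrist_force: [-2.5, -0.2, 2.7]
finger_gap: -0.0
```

{"fn": "send_rows", "kwargs": {"targets": [[0, 0, -0.0015, 0, 255], [0, 0, 0, 0, 255]]}}

```text
clock: 12.1
tcp_pos: [0.4964, -0.0955, 0.0801]
orientation: [-0.0, 0.994, -0.111, 0.0]
wrist_force: [-1.5, -0.1, 2.1]
finger_gap: 0.0001
```

Run:
```python
from h import *
img,W=cloud('side'); save('d7.png',img[150:270,200:330],6)
```

```text
(no output)
```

View pics/d7.png

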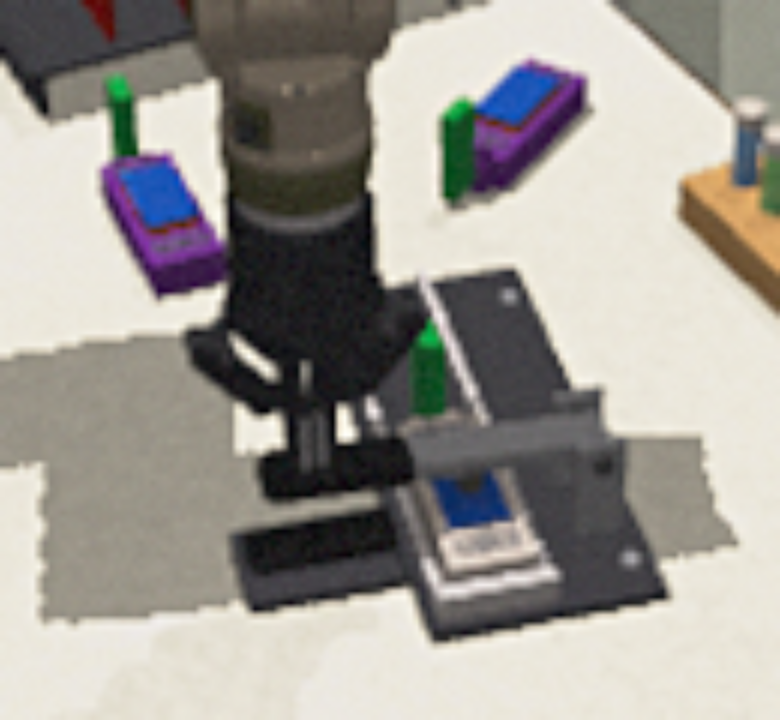

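The orange band has gone and the force fell to the spring's 2 N, so the cap has snapped. Releasing gently and going back above the fin.

{"fn": "send_rows", "kwargs": {"targets": [[0, 0, 0.012, 0, 255], [0, 0, 0.012, 0, 255], [0, 0, 0.012, 0, 255], [0, 0, 0.02, 0, 255], [0, 0, 0.03, 0, 255], [0, 0, 0.03, 0, 255], [0, 0, 0, 0, 255], [0.0335, 0.02, 0, 0, 0], [0.0335, 0.02, 0, 0, 0], [0.0338, 0.019, 0, 0, 0], [0, 0, 0, 0, 0], [0, 0, 0, 0, 0]]}}

```text
clock: 13.35
tcp_pos: [0.5968, -0.036, 0.1955]
orientation: [0.0, 0.994, -0.11, -0.001]
wrist_force: [0.2, -0.3, -0.3]
finger_gap: 0.0724
```

{"fn": "send_rows", "kwargs": {"targets": [[0, 0, 0, 0, 0], [0, 0, 0, 0, 0], [0, 0, 0, 0, 0]]}}

```text
clock: 13.65
tcp_pos: [0.5964, -0.0371, 0.1967]
orientation: [0.0, 0.994, -0.111, 0.0]
wrist_force: [0.1, -0.6, -0.0]
finger_gap: 0.0853
```

Run:
```python
from h import *
s=monitor.get_state(); print(s['tcp_pos'],s['finger_gap'],s['wrist_force'])
img,W=cloud('wrist'); save('w8.png',img); hsv=cv2.cvtColor(img,cv2.COLOR_RGB2HSV); Z=W[...,2]
g=(hsv[...,0]>45)&(hsv[...,0]<85)&(hsv[...,1]>120)&(Z>.078)&(Z<.095)&(abs(W[...,0]-.6)<.03)&(abs(W[...,1]+.036)<.03)
print(cv2.minAreaRect((W[g][:,:2]*1000).astype(np.float32)))
```

```text
[ 0.59644114 -0.03709984  0.19673969] 0.08529136308310707 [ 0.14144751 -0.57873718 -0.02796767]
((597.5517578125, -35.868682861328125), (27.701608657836914, 12.897777557373047), 76.95850372314453)
```

View pics/w8.png

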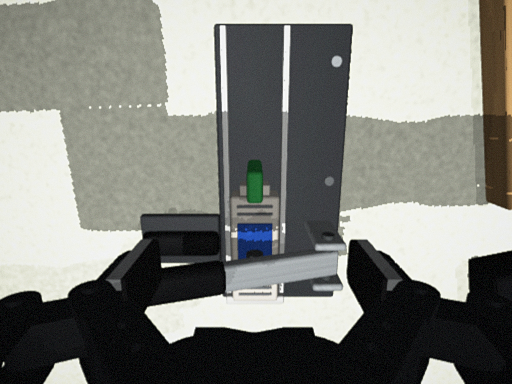

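The handle has sprung open and the fin is at (255,180) where expected. Descend and pinch.

{"fn": "send_rows", "kwargs": {"targets": [[0.0006, 0.0006, -0.04, 0, 0], [0, 0, -0.04, 0, 0], [0, 0, -0.04, 0, 0], [0, 0, -0.0255, 0, 0], [0, 0, 0, 0, 0], [0, 0, 0, 0, 0]]}}

```text
clock: 14.3
tcp_pos: [0.5976, -0.0361, 0.0513]
orientation: [0.0, 0.994, -0.111, -0.0]
wrist_force: [-0.6, -1.0, 0.8]
finger_gap: 0.0852
```

{"fn": "send_rows", "kwargs": {"targets": [[0, 0, 0, 0, 120], [0, 0, 0, 0, 200], [0, 0, 0, 0, 255], [0, 0, 0, 0, 255], [0, 0, 0, 0, 255], [0, 0, 0, 0, 255], [0, 0, 0, 0, 255], [0, 0, 0, 0, 255]]}}

```text
clock: 15.1
tcp_pos: [0.598, -0.0359, 0.0513]
orientation: [0.0, 0.994, -0.111, 0.0]
wrist_force: [-1.1, 0.6, 5.7]
finger_gap: 0.0137
```

{"fn": "send_rows", "kwargs": {"targets": [[0.0011, 0.0049, 0, 0, 255], [0.0022, 0.0098, 0, 0, 255], [0.0022, 0.0098, 0, 0, 255], [0.0022, 0.0098, 0, 0, 255], [0.0022, 0.0098, 0, 0, 255], [0, 0, 0, 0, 255]]}}

```text
clock: 15.7
tcp_pos: [0.6084, 0.0096, 0.0513]
orientation: [-0.0, 0.994, -0.11, 0.001]
wrist_force: [-0.7, -2.4, 5.2]
finger_gap: 0.0136
```

{"fn": "send_rows", "kwargs": {"targets": [[0.0022, 0.0098, 0, 0, 255], [0.0022, 0.0098, 0, 0, 255], [0.0022, 0.0098, 0, 0, 255], [0.0022, 0.0098, 0, 0, 255], [0.0022, 0.0098, 0, 0, 255], [0.0022, 0.0098, 0, 0, 255], [0.0011, 0.0049, 0, 0, 255], [0, 0, 0, 0, 255], [0, 0, 0, 0, 255]]}}

```text
clock: 16.6
tcp_pos: [0.6224, 0.0728, 0.0512]
orientation: [-0.0, 0.994, -0.11, 0.0]
wrist_force: [-1.2, -2.3, 5.7]
finger_gap: 0.0139
```

Run:
```python
from h import *
img,W=cloud('side'); save('d9.png',img[150:270,200:330],6)
```

```text
(no output)
```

View pics/d9.png

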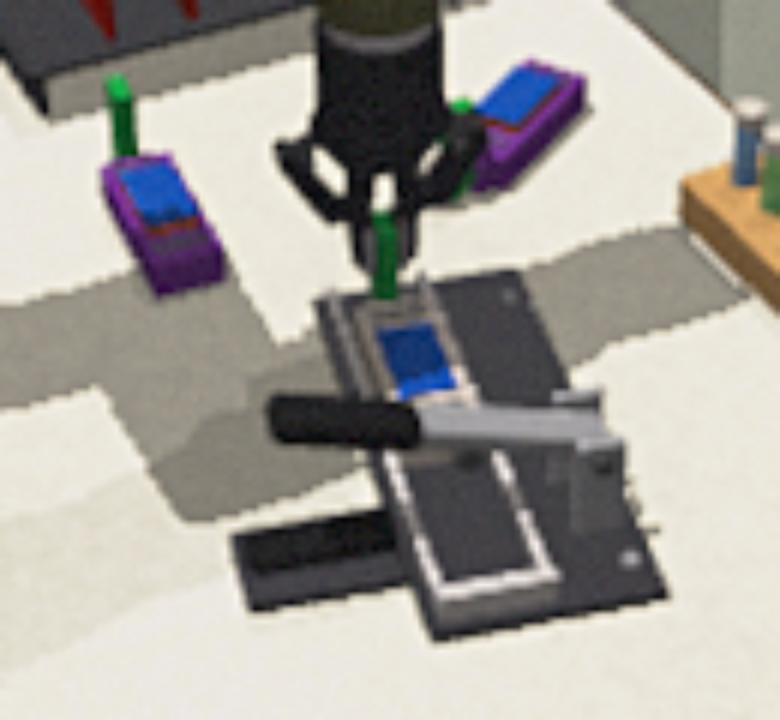

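The cassette is out ~111 mm with cap shut and handle open. Release and rise.

{"fn": "send_rows", "kwargs": {"targets": [[0, 0, 0, 0, 0], [0, 0, 0, 0, 0], [0, 0, 0, 0, 0], [0, 0, 0, 0, 0], [0, 0, 0, 0, 0], [0, 0, 0, 0, 0], [0, 0, 0, 0, 0]]}}

```text
clock: 17.35
tcp_pos: [0.622, 0.0719, 0.0508]
orientation: [-0.0, 0.994, -0.111, 0.0]
wrist_force: [-0.6, 0.3, -0.2]
finger_gap: 0.0854
```

{"fn": "send_rows", "kwargs": {"targets": [[0, 0, 0.03, 0, 0], [0, 0, 0.04, 0, 0], [0, 0, 0.04, 0, 0], [0, 0, 0.04, 0, 0], [-0.02, -0.04, 0.03, 0, 0], [-0.02, -0.04, 0, 0, 0], [0, 0, 0, 0, 0], [0, 0, 0, 0, 0]]}}

```text
clock: 18.15
tcp_pos: [0.5832, -0.0061, 0.2291]
orientation: [-0.0, 0.994, -0.112, 0.0]
wrist_force: [-0.9, 0.9, -0.1]
finger_gap: 0.0854
```

Run:
```python
from h import *
s=monitor.get_state(); print(s['clock'],s['tcp_pos'],s['wrist_force'])
img,W=cloud('wrist'); save('w10.png',img); hsv=cv2.cvtColor(img,cv2.COLOR_RGB2HSV); Z=W[...,2]
th=np.radians(-12.7); o=np.array([.5806,-.114]); ex=np.array([np.cos(th),np.sin(th)]); ey=np.array([-np.sin(th),np.cos(th)])
D=W[...,:2]-o; X=D@ex; Y=D@ey
b=(hsv[...,0]>100)&(hsv[...,0]<130)&(hsv[...,1]>140)&(Z>.03)&(Z<.06)&(abs(X)<.04)&(Y>.03)
print('cap',cv2.minAreaRect((np.c_[X[b],Y[b]]*1000).astype(np.float32)),np.percentile(Z[b],[5,50,95]))
A=np.c_[X[b],Y[b],np.ones(b.sum())]; print('tilt',np.linalg.lstsq(A,Z[b],rcond=None)[0])
img,W=cloud('scene'); save('s10.png',img)
```

```text
18.15 [ 0.58318115 -0.0060901   0.22912277] [-0.92596474  0.94251715 -0.0837729 ]
cap ((-0.1142425537109375, 110.61177062988281), (34.70866394042969, 62.79894256591797), 0.0774374008178711) [0.0398327  0.04099786 0.04214865]
tilt [-0.00209561  0.00138835  0.0408482 ]
```

View pics/w10.png

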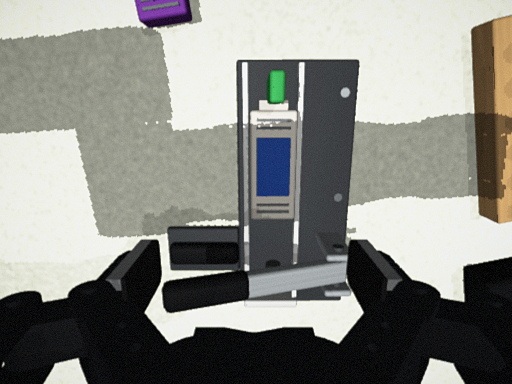

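View pics/s10.png

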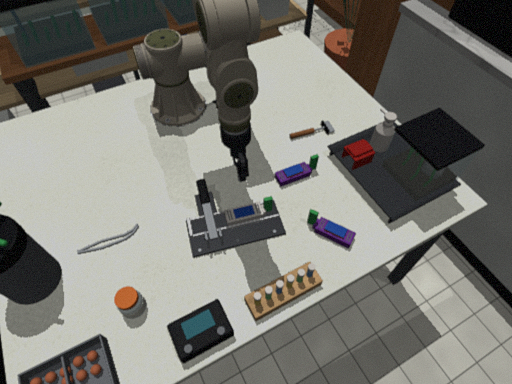

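The cassette is at y≈111 mm, level and centred, with the cap top 41 mm above the table (8–9 mm lower than before, so shut). The handle is open and nothing else has moved. I'm handing in.

```bash
python3 -c "
from workcell import ticket; print(ticket.hand_in())"
```

```text
the job is handed in; nothing more can be done
None
```

The job is done and handed in at about 18 s of the 64 s allowed. I pinched the cassette's fin and slid the cassette home until it met the end stop, at about 14 N. I then pressed the upper handle: force peaked at about 12 N and dropped to 2 N, the spring alone, as the cap snapped. I stopped there, let the handle spring open and drew the cassette back out.

**Last checks:**
- **Position:** the cassette's centre is at press y of about 111 mm. It is centred between the rails, and the tilt is about 0.1°.
- **Cap:** its top is 41 mm above the table, against 49 mm before pressing. It should read 42 mm when shut, so this is within the calibration error. The orange band is hidden.
- **Handle, bystanders and robot:** the handle is open, the other things look unmoved by eye in the scene picture, and the robot touches nothing.

One measurement disagreed: with the cassette against the stop, its fin measured about 2 mm short of the predicted 80 mm. I put this down to error in my estimate of the press origin and corrected for it.

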